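Non-contact reading: plug in the receiver and hold the probe over the lens

TASK

Get a non-contact reading of the lens that lies on the spherometer: plug the radio receiver fully home into the square socket in the top of the display unit and let go of it, then lift the hand-held optical probe up out of its stand, carry it over the lens blanks that stand in the rack, never lower than their tops, and hold it upright, nose down, with the nose centred over the lens and about 12 mm above the top of its dome. Never touch the lens, and leave everything else as it stands. Finish while holding the probe still in that place in the gripper: it is not put down or let go.

Things in the scene. Friction and masses are not known exactly. Their poses are not given: they have to be found in the camera images.
- receiver: radio receiver, loose, about 70 g, plain grey/black plastic: black square plug 22 x 22 mm, 28 mm long (lowest 5 mm taper to 17 mm), below a grey square head 34 x 34 x 42 mm with a flat shoulder between. Origin: centre of the plug's lower end; z up, shoulder at 28 mm, top at 70 mm; x, y square to the sides. Starts upright in the foam nest, plug 22 mm down in the pocket, shoulder 6 mm above the foam
- nest: white foam block 90 x 90 x 40 mm, fixed, with a loose-fitting 27 mm square pocket in the middle in which the receiver stands (turned as the block is). Origin: centre of its underside
- display: dark grey display unit, fixed, 200 mm deep (x), 240 mm wide (y), 80 mm high: front half slopes down towards the robot with screen and keys, rear half is a flat level deck 80 mm above the bench. Origin: centre of its underside, x away from the robot
- socket (a point): centre of the mouth of the square socket in the display unit's deck, 80 mm above the bench: a 24 x 24 mm hole, 32 mm deep, straight down, no lead-in, sides along the display unit's x and y; z up. Receiver fully home: its shoulder rests on the deck, its origin 28 mm below this point. The other square on the deck is a flat screwed cover, not a hole
- probe: hand-held optical probe, loose, about 220 g, 150 mm long, upright in its stand: round steel nose, 20 mm diameter, z = 0 to 45 mm; above it a rectangular aluminium body 28 mm (x) by 36 mm (y), z = 45 to 150 mm, with black ends and a thumb button on the -y side. Origin: centre of the nose's lower end; z up along the probe. Centre of mass near z = 90 mm
- stand: probe stand, fixed: dark round foot of 84 mm diameter and 12 mm high with an aluminium block 50 x 50 mm on it. Origin: centre of its underside
- stand_top (a point): centre of the stand's top face, 60 mm above the bench, mouth of a straight round bore, 26 mm wide, 48 mm deep. The probe's body rests on this face and its nose hangs 45 mm down in the bore, so the probe must rise straight up by more than 45 mm to come out
- spherometer: bench spherometer, fixed: blue round foot 120 mm in diameter, white body, steel cap 64 mm in diameter with three small balls that carry the lens 111.5 mm above the bench. On its -y side a blue column with a steel rod, 28 mm wide, 68 to 103 mm from the lens axis, 208 mm high. Origin: centre of the foot's underside, on the axis of the cap
- lens: the lens to be read, loose, clear pale glass, 76 mm diameter, flat below, domed above, 6 mm thick at the edge and 16 mm in the middle, about 110 g; it lies level on the spherometer's three balls. Origin: centre of its flat underside, z up
- lens_top (a point): highest point of the lens's dome, at its centre, 127.5 mm above the bench: the nose must end about 12 mm above this point
- rack: white lens rack, fixed, 200 mm long (its x, away from the robot) x 86 mm wide, with four slots between steel pins. It stands between the probe stand and the spherometer. Its blanks reach 92 mm above the bench. Origin: centre of its underside
- blank1: bystander: clear pale lens blank, a disc 80 mm in diameter and 10 mm thick, standing on edge in the rack (number 1 counted away from the robot). Origin: its lowest point, 11.5 mm above the bench
- blank2: bystander: clear pale lens blank, a disc 80 mm in diameter and 10 mm thick, standing on edge in the rack (number 2 counted away from the robot). Origin: its lowest point, 11.5 mm above the bench
- blank3: bystander: clear pale lens blank, a disc 80 mm in diameter and 10 mm thick, standing on edge in the rack (number 3 counted away from the robot). Origin: its lowest point, 11.5 mm above the bench
- bottle: bystander: amber solvent bottle, 60 mm diameter, 150 mm high, beyond the rack. Origin: centre of its underside
- loupe: bystander: black loupe, 42 mm diameter, 40 mm high, near the right side. Origin: centre of its underside
- spare_lens: bystander: spare lens lying flat on the bench beyond the rack, 68 mm diameter, 18 mm thick. Origin: centre of its underside

How it is judged:
On the way, in this order (a step that is already met when the one before it is completed fails the run):
1. the receiver is fully home in the display unit's socket and let go (z of receiver in the frame of socket below -0.025 m and horizontal distance between receiver and socket below 0.004 m and angle between receiver's own z axis and vertical below 0.08 rad and contact force between the fingers and receiver below 0.1 N), for 0.2 s.
2. the probe is lifted clear out of its stand (z of probe in the frame of stand_top above 0.005 m and contact force between the fingers and probe above 1 N), for 0.1 s.
At the end, for the whole second after the job is handed in: Gripper holds the probe still (<20 mm/s), in contact with nothing else, within 0.1 rad of upright, nose within 6 mm of the lens centre and 5 to 20 mm above its top; lens undisturbed on the spherometer; receiver still in the socket, 25 mm deep or more, within 4 mm of centre and 0.08 rad of upright (horizontal distance between probe and lens_top below 0.006 m and z of probe in the frame of lens_top between 0.005 and 0.02 m and angle between probe's own z axis and vertical below 0.1 rad and linear speed of probe below 0.02 m/s and contact force between the fingers and probe above 1 N and contact force between probe and lens below 0.05 N and contact force between probe and spherometer below 0.05 N and contact force between probe and stand below 0.05 N and contact force between probe and rack below 0.05 N and contact force between probe and display below 0.05 N and contact force between probe and nest below 0.05 N and distance between lens and spherometer above 0.109 m and horizontal distance between lens and spherometer below 0.01 m and angle between lens's own z axis and vertical below 0.05 rad and z of receiver in the frame of socket below -0.025 m and horizontal distance between receiver and socket below 0.004 m and angle between receiver's own z axis and vertical below 0.08 rad); the arm keeps its last pose, push and grip.
It fails at once if the lens is touched by the probe, the receiver, the gripper or the arm (contact force between lens and probe above 0.1 N or contact force between lens and receiver above 0.1 N or contact force between lens and the fingers above 0.1 N or contact force between lens and the arm above 0.1 N).
It fails at once if the lens is shifted by more than 4 mm (distance of lens from where it was at the start of the episode above 0.004 m).
It fails at once if one of the bystanders (lens blanks in the rack, bottle, loupe, spare lens) is shifted by more than 10 mm (distance of any of blank1, blank2, blank3, bottle, loupe, spare_lens from where it was at the start of the episode above 0.01 m).
It fails at once if away from its stand, the probe is carried with its nose lower than the tops of the standing blanks (horizontal distance between probe and stand_top above 0.05 m and height (world z) of probe below 0.092 m).
It also fails if it takes over 72 s, if anything falls off the work surface, if the arm or the gripper's body presses on something with over 40 N, if the wrist force passes 120 N, or if a joint passes its speed limit or range.

ROBOT

A 7-joint arm with a two-finger parallel gripper is mounted at the origin on the work surface. World frame = base frame: x ahead of the robot, y to its left, z up, the work surface at z = 0. Lengths are in m, angles in rad, forces in N, time in s.
With the tool pointing down it reaches from about 0.4 to 0.85 m from the base axis. Payload 4.5 kg.
Tool frame: the origin (TCP) lies where the fingers leave the gripper's body, on its centre line; the fingertips stand 64 mm ahead of it and the grasp point (between the pads) lies 45 mm ahead of it; z points along the fingers, y is the direction in which the jaws open and shut (so a half turn about z gives the same grasp; the last joint's range is limited). The gripper opens to 88 mm and grips with 3 to 60 N. Pads are 18 mm wide; open, the fingers measure 123 mm over their backs; the gripper's body (75 mm by 187 mm) begins 45 mm behind the grasp point.
Start: joints at [1.24, 0.689, -0.195, 1.565, 0.157, 0.902, -0.215], TCP at [0.223, -0.584, 0.303] pointing down, gripper open.
Joint ranges: [-3.01, 3.01], [-0.46, 2.08], [-1.47, 1.51], [0.13, 2.56], [-1, 4.14], [0.04, 2.09], [-2.66, 2.66]. Speed limits (rad/s): [2.57, 2.57, 3.14, 3.14, 3.14, 3.14, 3.14].

INTERFACE

Orientations are given as a unit quaternion [x, y, z, w].
In Python, from plant import monitor, snapshot, workorder, finder gives the robot as it stands.
- The arm moves only by the tool carry_out, never from a script. Its argument "motion" is one flat list of numbers, 6 for each row, row after row: the shift along the tool's x, y, z in cm, then the turn, a rotation vector about the tool's x, y, z in rad. In form: [x, y, z, rx, ry, rz, x, y, z, rx, ry, rz, ...]. A call has 1 to 8 rows; each row shifts and turns the commanded pose from where the row before left it, along the tool's axes as they then stand; what a row does not reach is not made up. A row lasts 1/8 s, in which the tool goes at most 62.5 mm and 10.7 degrees, less where a joint would pass 70% of its speed; a pose out of reach is approached as far as the arm can. A call with a gripper value outside its range is refused whole. "hand" is the finger opening in cm, from 0 to 8.81, set as the call begins (left out, the last holds). The fingers move at their own pace and stop on an object; "grip_force" is the grip in N (left out, the last holds). Time passes only in rows, so rows that do not move let the fingers close. It gives the time, the measured TCP pose, the force and the opening at its end, in the units of the state.
- monitor.get_state(): the state, without advancing time (a new reading comes with each control period).
- snapshot(name): name is "side" or "top" or "wrist"; returns a dict with "frame" (384x512x3 uint8, red, green, blue), "range_z" (384x512 float32, m along the optical axis (not along the pixel's ray), 0 where there is no reading), "fx", "fy", "cx", "cy" (pixels), "rvec" (rotation vector, rad) and "tvec" (3), from world to camera coordinates, as OpenCV has them; the wrist camera has in their place "hand_eye" (4x4, takes a point from camera to tool coordinates, whose origin is the TCP and whose axes are the flange's). Camera axes: x right, y down, z forward; pixel columns grow to the right and rows downward; lengths in m; the calibration is good to about 2 mm. The wrist camera is an equidistant fisheye: a pixel r from the principal point sees the ray r / f radians off the axis. A picture is of the moment at which its call begins: read the wrist's pose just before it.
- workorder.finish_job(): hands the job in, once; it reports no verdict.
Trained networks look in a picture, given as the dict that the camera call returned (one of the last four; its "shot" number tells which), for a name from the list of things; names that differ only in an ending like _2 or _b are one class to them, and where a whole thing is asked for, a point or a joint stands for the part that bears it (a point fixed in the world has none). Each returns a list of dicts, best first, with "p" (0 to 1); they miss things now and then, are a little off and sometimes report something else, mostly with a low value. They report only what shows in the picture. A call takes as long as a camera call.
- finder.masks_of(picture, thing): "pixels" (384x512 bool, what is visible of it) and "extent" ([left, top, right, bottom] in pixels, round what is visible of it).
The state is a dict: "clock": time; "q": joint angles; "qd": joint speeds; "joint_torque": joint torques, N m; "tool_pos": TCP position; "eef_rot": TCP orientation; "contact_force": force on the tool from outside, world axes, zero at the start; "moment": the same for the moment, N m; "opening": opening from 0.0 (shut) to 1.0 (fully open).
Only numpy, scipy, OpenCV 4.12 (cv2) and the standard library are available. Lean on these libraries where they do the work, as an engineer would, in place of code of your own. Each camera call takes 0.05 s, during which the arm holds its last target. There are 200 camera calls.

## Working session

There is one attempt and no reset: what is moved stays moved. The work goes in short steps, Python scripts to look and compute and a tool call to move; the robot and the scene stay as the last step left them, time stands still between calls to the robot, and variables do not carry over. Pictures are saved under pics/ and viewed, about 8 in all and at most 12, crops included, and the job is handed in when it is done.

Besides the shell and the picture viewer there is one more tool, called by a JSON object that holds its "api" and its "payload". carry_out: Moves the arm, as the interface text tells. Its arguments: {"type":"object","properties":{"motion":{"type":"array"},"hand":{"type":"number"},"grip_force":{"type":"number"}},"required":["motion"]}

```bash
mkdir -p pics; ls
cat > h.py <<'E'
import numpy as np, cv2
from scipy.spatial.transform import Rotation as R
from plant import monitor, snapshot, workorder, finder
def save(n,im): cv2.imwrite('pics/'+n+'.png',im[:,:,::-1])
def cloud(s,st=None):
    z=s['range_z'];v,u=np.mgrid[:z.shape[0],:z.shape[1]].astype(float)
    x=(u-s['cx'])/s['fx'];y=(v-s['cy'])/s['fy']
    if 'rvec' in s:
        P=np.stack([x*z,y*z,z],-1)
        Rm=cv2.Rodrigues(np.array(s['rvec'],float))[0]
        W=(P-np.array(s['tvec']).ravel())@Rm
    else:
        r=np.hypot(x,y);k=np.where(r>1e-9,np.tan(np.minimum(r,1.5))/np.maximum(r,1e-9),1)
        P=np.stack([x*k*z,y*k*z,z],-1)
        H=np.array(s['hand_eye']);T=P@H[:3,:3].T+H[:3,3]
        W=T@R.from_quat(st['eef_rot']).as_matrix().T+np.array(st['tool_pos'])
    W[z<=0]=np.nan
    return W
E
python3 - <<'E'
from h import *
st=monitor.get_state();print(st)
for n in('top','side','wrist'):
    s=snapshot(n);save(n+'0',s['frame']);print(n,s['fx'],s['cx'],s['cy'])
    if n=='wrist':print(s['hand_eye']);
    W=cloud(s,st)
    for t in('receiver','nest','display','socket','probe','stand','spherometer','lens','rack','bottle','blank1'):
        for m in finder.masks_of(s,t)[:2]:
            w=W[m['pixels']];w=w[~np.isnan(w[:,0])]
            print(t,round(m['p'],2),np.round(m['extent']),m['pixels'].sum(),np.round(np.percentile(w,[2,50,98],axis=0),3).tolist() if len(w) else None)
E
```

```text
pics
{'clock': 0.0, 'q': array([ 1.23980579,  0.68997446, -0.19451722,  1.56630788,  0.15732563,
        0.90248662, -0.21513129]), 'qd': array([ 1.59703901e-03,  1.46380026e-03, -4.77548852e-04,  2.50702742e-03,
        7.44623738e-06, -3.04416563e-03, -2.22867516e-04]), 'joint_torque': array([ 8.69095693e-04, -5.27551067e+01, -1.26673244e+00, -1.53427148e+01,
       -5.26507292e-02,  6.59344296e-03,  1.63480167e-04]), 'tool_pos': array([ 0.22275375, -0.58342692,  0.30192558]), 'eef_rot': array([ 9.83405574e-01,  1.81418531e-01, -2.32431240e-04, -8.60166225e-04]), 'contact_force': array([-0.2736724 ,  0.35284331, -0.23139481]), 'moment': array([ 0.01621831, -0.08169153, -0.03984263]), 'opening': 0.9980474057825295}
top 363.05804412839126 257.7389959562932 194.89968988627442
receiver 0.61 [312. 236. 330. 253.] 154 [[0.46, -0.158, 0.068], [0.474, -0.141, 0.088], [0.489, -0.126, 0.092]]
nest 0.73 [293. 225. 333. 261.] 882 [[0.428, -0.187, 0.011], [0.474, -0.134, 0.04], [0.519, -0.095, 0.044]]
nest 0.64 [204. 237. 220. 255.] 174 [[0.459, 0.122, 0.114], [0.475, 0.139, 0.165], [0.49, 0.15
[... 2638 characters left out ...]
616, -0.192, 0.122], [0.654, -0.154, 0.128]]
bottle 0.71 [325. 172. 354. 224.] 1059 [[0.703, -0.088, 0.0], [0.721, -0.07, 0.087], [0.788, 0.005, 0.15]]
blank1 0.86 [236. 214. 251. 245.] 317 [[0.489, -0.051, 0.008], [0.49, -0.018, 0.067], [0.515, 0.023, 0.092]]
blank1 0.79 [217. 224. 238. 255.] 268 [[0.445, -0.051, 0.021], [0.447, -0.021, 0.073], [0.455, 0.02, 0.091]]
wrist 297.3186396354542 256.47347011687947 191.88340767363033
[[-3.99976330e-04 -9.49789397e-01 -3.12889664e-01  8.07560081e-02]
 [ 9.99999464e-01 -8.10038350e-05 -1.03243913e-03  8.07516767e-04]
 [ 9.55254474e-04 -3.12889909e-01  9.49788920e-01 -8.08531381e-02]
 [ 0.00000000e+00  0.00000000e+00  0.00000000e+00  1.00000000e+00]]
```

Run:
```python
import cv2,numpy as np
a=cv2.imread('pics/top0.png')[120:275,60:400];b=cv2.imread('pics/side0.png')[70:325,120:400]
a=cv2.resize(a,(800,365),interpolation=cv2.INTER_CUBIC);cv2.imwrite('pics/a.png',a)
cv2.imwrite('pics/b.png',cv2.resize(b,(658,600),interpolation=cv2.INTER_CUBIC))
```

```text
(no output)
```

View pics/a.png

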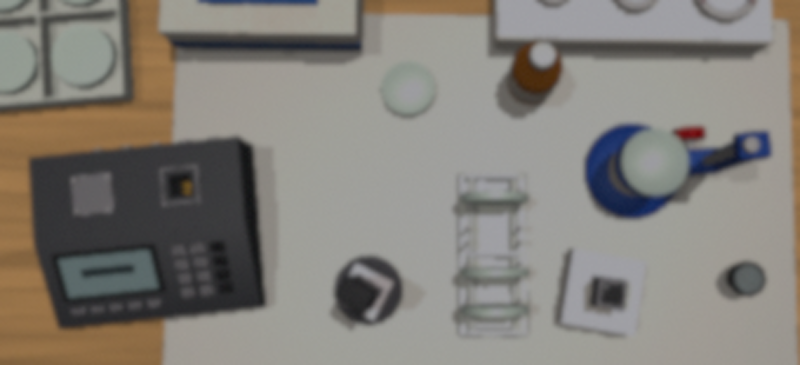

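View pics/b.png

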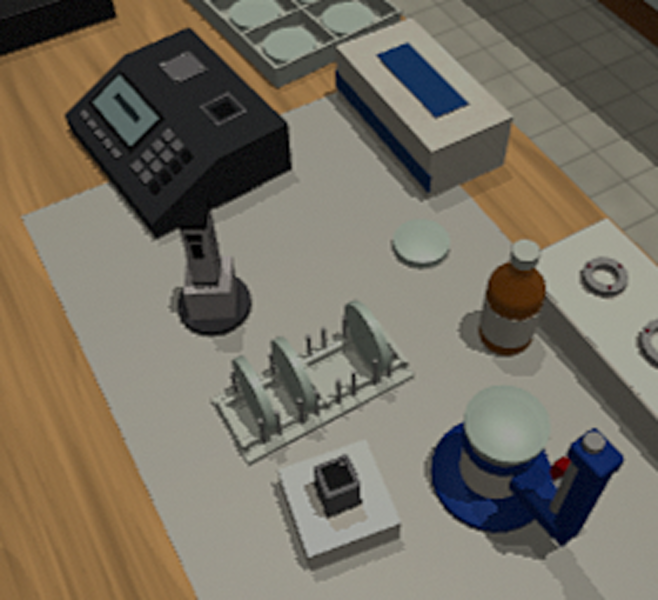

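The top view (crop pixels) shows the open socket at (181,186) on the display, with the flat cover at (92,193). The receiver is in the nest at (607,293), the probe at (368,290), the rack at about (492,255) and the lens at (655,162). The side view agrees. Next I'll fit rough poses.

```bash
cat >> h.py <<'E'
def rect(W,box,zlo,zhi,mask=None):
    x0,x1,y0,y1=box
    k=(W[...,0]>x0)&(W[...,0]<x1)&(W[...,1]>y0)&(W[...,1]<y1)&(W[...,2]>zlo)&(W[...,2]<zhi)
    if mask is not None:k&=mask
    p=W[k]
    if len(p)<5:return None
    (c,sz,a)=cv2.minAreaRect((p[:,:2]*1000).astype(np.float32))
    return len(p),np.round(c,1),np.round(sz,1),round(a,1),'z%.4f'%np.median(p[:,2])
def plan(pos,yaw):
    """remaining move to TCP pos with tool down and tool-x at world yaw, in present tool axes (cm), rotvec"""
    st=monitor.get_state();Rm=R.from_quat(st['eef_rot'])
    d=Rm.inv().apply(np.array(pos)-st['tool_pos'])*100
    x=np.array([np.cos(yaw),np.sin(yaw),0]);z=np.array([0,0,-1.])
    T=R.from_matrix(np.stack([x,np.cross(z,x),z],1))
    print('t',round(st['clock'],2),'pos',st['tool_pos'].round(4),'yaw',round(np.arctan2(*Rm.as_matrix()[[1,0],0]),4),'q1,7',st['q'][[0,6]].round(2),'F',np.round(st['contact_force'],1),'op',round(st['opening'],3))
    print('move cm',d.round(2),'rot',(Rm.inv()*T).as_rotvec().round(3))
E
python3 - <<'E'
from h import *
for n in('top','side'):
    s=snapshot(n);W=cloud(s)
    print(n)
    print('recv',rect(W,(.43,.52,-.19,-.09),.078,.1))
    print('nest',rect(W,(.40,.55,-.21,-.07),.03,.045))
    print('deck',rect(W,(.5,.7,.2,.56),.074,.088))
    print('probe',rect(W,(.42,.54,.08,.2),.15,.18))
    print('standblk',rect(W,(.42,.54,.08,.2),.055,.065))
    print('lens',rect(W,(.57,.68,-.235,-.13),.113,.135))
W=cloud(snapshot('top'));print('socket',W[199,137],W[199,133:142,2].round(3))
plan((.47-.0,-.142,.30),0.15)
E
```

```text
top
recv (161, array([ 473.4, -143.2]), array([34.1, 33.8]), 83.1, 'z0.0889')
nest (837, array([ 474.1, -142.5]), array([90.3, 90.1]), 80.3, 'z0.0397')
deck (3621, array([575.7, 401.1]), array([126. , 241.1]), 6.7, 'z0.0793')
probe (174, array([473.3, 141.1]), array([36.2, 28.1]), 58.4, 'z0.1650')
standblk (129, array([473.4, 141. ]), array([49.6, 49.8]), 62.8, 'z0.0596')
lens (645, array([ 621.8, -187.3]), array([73.6, 74.7]), 64.4, 'z0.1223')
side
recv (269, array([ 471.4, -144.5]), array([34.8, 34. ]), 82.2, 'z0.0880')
nest (1277, array([ 472.4, -143. ]), array([91.8, 90.5]), 80.5, 'z0.0395')
deck (2041, array([574.8, 401.1]), array([123.7, 246.7]), 6.0, 'z0.0792')
probe (195, array([471. , 139.9]), array([37.2, 27.9]), 59.6, 'z0.1646')
standblk (168, array([470.3, 139.7]), array([51.7, 49.2]), 65.1, 'z0.0594')
lens (964, array([ 619.6, -188.8]), array([75.6, 74.5]), 52.1, 'z0.1221')
socket [0.59354764 0.36009469 0.04623076] [0.067 0.057 0.049 0.048 0.046 0.046 0.047 0.051 0.082]
t 1.95 pos [ 0.223  -0.5839  0.3028] yaw 0.3648 q1,7 [ 1.24 -0.22] F [ 0.  -0.  -0.3] op 0.996
move cm [ 38.84 -32.47   0.27] rot [ 0.    -0.     0.215]
```

{"api": "carry_out", "payload": {"motion": [3,-2.5,0,0,0,0,4.7,-3.9,0.4,0,0,0,4.7,-3.9,0.5,0,0,0,4.7,-3.9,0.5,0,0,0,4.7,-3.9,0.5,0,0,0,4.7,-3.9,0.5,0,0,0,4.7,-3.9,0.5,0,0,0,4.7,-3.9,0.5,0,0,0], "hand": 7}}

```text
clock: 2.95
tool_pos: [0.4531, -0.1758, 0.2688]
eef_rot: [0.983, 0.181, 0.0, 0.0]
contact_force: [0.0, -0.7, 0.8]
opening: 0.795
```

{"api": "carry_out", "payload": {"motion": [2.2,-1.8,0.3,0,0,0,1,-0.5,0.2,0,0,0,0,0,0,0,0,0.13,0,0,0,0,0,0.13,0,0,0,0,0,0.13,0,0,0,0,0,0.13,0,0,0,0,0,0,0,0,0,0,0,0]}}

```text
clock: 3.95
tool_pos: [0.4735, -0.1453, 0.2638]
eef_rot: [0.997, -0.077, -0.0, 0.0]
contact_force: [0.8, -1.0, 0.0]
opening: 0.791
```

Run:
```python
from h import *
plan((.4735,-.143,.26),-.155)
st=monitor.get_state();s=snapshot('wrist');save('w1',s['frame'])
W=cloud(s,st)
print('recv',rect(W,(.43,.52,-.19,-.09),.078,.1))
print('nest',rect(W,(.40,.55,-.21,-.07),.033,.045))
print([ (m['p'],m['extent'],np.nanmedian(W[m['pixels']],axis=0)) for m in finder.masks_of(s,'receiver')[:2]])
```

```text
t 3.95 pos [ 0.4735 -0.1453  0.2638] yaw -0.1544 q1,7 [ 0.18 -1.48] F [ 0.8 -1.   0. ] op 0.791
move cm [-0.04 -0.23  0.38] rot [0.    0.    0.001]
recv (1338, array([ 471.9, -144.3]), array([34.1, 34.3]), 82.9, 'z0.0873')
nest (5215, array([ 472.2, -143.3]), array([90.8, 90.7]), 80.3, 'z0.0389')
[(0.56, [233.6, 161.8, 274.0, 206.4], array([ 0.47774608, -0.14499452,  0.08691651]))]
```

View pics/w1.png

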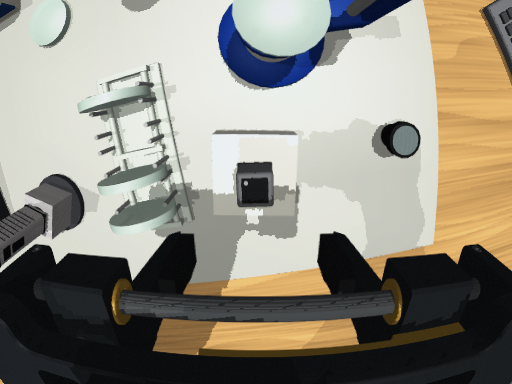

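The wrist view shows the receiver at (254,184) upright in the nest, with the fingers clear on both sides. Next I'll grasp it.

{"api": "carry_out", "payload": {"motion": [-0.15,-0.1,2.5,0,0,-0.03,0,0,4,0,0,0,0,0,3.5,0,0,0,0,0,2.5,0,0,0,0,0,1.5,0,0,0,0,0,0.9,0,0,0,0,0,0,0,0,0,0,0,0,0,0,0]}}

```text
clock: 5.05
tool_pos: [0.4728, -0.1434, 0.1154]
eef_rot: [0.998, -0.063, 0.001, 0.0]
contact_force: [0.5, 0.3, 1.2]
opening: 0.793
```

{"api": "carry_out", "payload": {"motion": [0,0,0,0,0,0,0,0,0,0,0,0,0,0,0,0,0,0,0,0,0,0,0,0,0,0,0,0,0,0,0,0,0,0,0,0], "hand": 2.5, "grip_force": 25}}

```text
clock: 5.8
tool_pos: [0.4724, -0.1433, 0.1148]
eef_rot: [0.998, -0.063, 0.0, 0.0]
contact_force: [0.1, 0.6, 1.6]
opening: 0.381
```

Run:
```python
from h import *
plan((.472,-.1443,.114),-.124)
```

```text
t 5.8 pos [ 0.4724 -0.1433  0.1148] yaw -0.1252 q1,7 [ 0.2  -1.46] F [0.1 0.6 1.6] op 0.381
move cm [-0.03  0.1   0.08] rot [ 0.    -0.    -0.001]
```

{"api": "carry_out", "payload": {"motion": [0,0,-1,0,0,0,0,0,-2.5,0,0,0,0,0,-4,0,0,0,0,0,-5,0,0,0,0,0,-4,0,0,0,0,0,-2,0,0,0,0,0,0,0,0,0]}}

```text
clock: 6.68
tool_pos: [0.4728, -0.1434, 0.3013]
eef_rot: [0.998, -0.063, 0.002, 0.0]
contact_force: [0.0, 0.4, -1.5]
opening: 0.381
```

{"api": "carry_out", "payload": {"motion": [0,-3,0,0,0,0,-0.3,-5.5,0,0,0,0,-0.3,-6,0,0,0,0,-0.3,-6,0,0,0,0,-0.3,-6,0,0,0,0,-0.3,-6,0,0,0,0,-0.3,-6,0,0,0,0,-0.2,-5,0,0,0,0]}}

```text
clock: 7.68
tool_pos: [0.5058, 0.2933, 0.2981]
eef_rot: [0.998, -0.062, -0.001, 0.001]
contact_force: [0.7, -0.5, -0.3]
opening: 0.38
```

{"api": "carry_out", "payload": {"motion": [0,-4,0,0,0,0,0,-2,0,0,0,0,0,0,0,0,0,-0.12,0,0,0,0,0,-0.117,0,0,0,0,0,0,0,0,0,0,0,0]}}

```text
clock: 8.43
tool_pos: [0.5141, 0.35, 0.2988]
eef_rot: [0.998, 0.055, -0.001, 0.0]
contact_force: [-0.0, -0.8, -1.3]
opening: 0.382
```

Run:
```python
from h import *
plan((.515,.352,.30),.112)
st=monitor.get_state();s=snapshot('wrist');save('w2',s['frame'])
np.save('w2.npy',cloud(s,st))
W=cloud(s,st);print('deck',rect(W,(.5,.7,.2,.56),.074,.088))
```

```text
t 8.43 pos [0.5141 0.35   0.2988] yaw 0.1097 q1,7 [-0.7 -2.1] F [-0.  -0.8 -1.3] op 0.382
move cm [ 0.11 -0.19 -0.12] rot [ 0.001  0.001 -0.002]
deck (22837, array([575.2, 401.3]), array([121.9, 241.3]), 6.4, 'z0.0789')
```

View pics/w2.png

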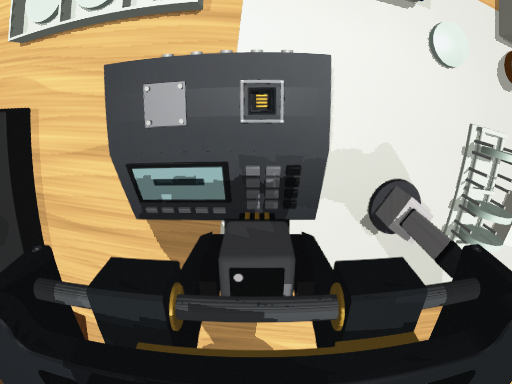

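The socket with gold contacts is at (262,101) and the screwed cover is at (164,104). The receiver sits square between the fingers. Now I'll measure the socket mouth and the held receiver.

Run:
```python
from h import *
def mouth(W,c,cam,box,zp=.0789):
    b=W[box]; k=b[...,2]<.0755
    p=b[k]; t=(zp-cam[2])/(p[:,2]-cam[2]); q=cam+(p-cam)*t[:,None]
    k=np.hypot(*(q[:,:2]-c).T)<.022
    return cv2.minAreaRect((q[k,:2]*1000).astype(np.float32)),k.sum()
st=monitor.get_state();
s=snapshot('wrist');W=cloud(s,st)
H=np.array(s['hand_eye']);cam=R.from_quat(st['eef_rot']).apply(H[:3,3])+st['tool_pos']
print('cam',cam)
print(mouth(W,np.array([.593,.36]),cam,np.s_[75:130,235:290]))
# frame via brightness
g=s['frame'][70:135,230:295].astype(int).mean(2);print(W[101,241:285:3,2].round(3))
k=(g>110);ys,xs=np.nonzero(k);P=W[70+ys,230+xs];P=P[~np.isnan(P[:,0])]
P=P[(P[:,2]>.076)&(P[:,2]<.084)];print('frame',cv2.minAreaRect((P[:,:2]*1000).astype(np.float32)),len(P))
t=snapshot('top');Wt=cloud(t);Rm=cv2.Rodrigues(np.array(t['rvec'],float))[0];ct=-Rm.T@np.array(t['tvec']).ravel()
print('top',mouth(Wt,np.array([.593,.36]),ct,np.s_[190:210,125:148],.0793))
# held receiver in wrist: front face and top points, tool frame
Rt=R.from_quat(st['eef_rot']);T=(W-st['tool_pos'])@Rt.as_matrix()
k=(abs(T[...,0])<.03)&(abs(T[...,1])<.02)&(T[...,2]>.015)&(T[...,2]<.11)
p=T[k];print('front x',len(p),np.percentile(p,[1,5,50,95,99],axis=0).round(4))
```

```text
cam [0.59483254 0.3580721  0.37982845]
(((591.7490844726562, 352.78643798828125), (23.305850982666016, 23.043764114379883), 6.632998466491699), np.int64(545))
[0.08  0.078 0.078 0.056 0.047 0.049 0.047 0.048 0.048 0.049 0.046 0.079
 0.079 0.077 0.08 ]
frame ((591.3898315429688, 352.27899169921875), (42.79877853393555, 43.88017272949219), 6.308924198150635) 548
top (((595.1795654296875, 355.6177062988281), (28.16281509399414, 31.292604446411133), 8.773178100585938), np.int64(81))
front x 6535 [[-0.0042 -0.0195  0.02  ]
 [-0.0017 -0.0176  0.0246]
 [ 0.0118  0.0002  0.0297]
 [ 0.0163  0.0175  0.0665]
 [ 0.0167  0.0195  0.0898]]
```

{"api": "carry_out", "payload": {"motion": [2.5,0.2,1.5,0,0,-0.003,4,0.3,3,0,0,0,1.3,0.1,3,0,0,0,0,0,2,0,0,0,0,0,1.4,0,0,0,0,0,0,0,0,0]}}

```text
clock: 9.32
tool_pos: [0.5913, 0.3535, 0.1901]
eef_rot: [0.998, 0.058, -0.001, 0.0]
contact_force: [-0.0, 1.4, -0.9]
opening: 0.385
```

Run:
```python
from h import *
plan((.5921,.3526,.1488),.1126)
st=monitor.get_state();s=snapshot('side');
im=s['frame'][60:200,130:270];save('s3',cv2.resize(im,(600,600),interpolation=cv2.INTER_CUBIC))
s=snapshot('wrist');save('w3',s['frame'])
W=cloud(s,st);Rt=R.from_quat(st['eef_rot']);T=(W-st['tool_pos'])@Rt.as_matrix()
```

```text
t 9.32 pos [0.5913 0.3535 0.1901] yaw 0.1157 q1,7 [-0.62 -2.03] F [-0.   1.4 -0.9] op 0.385
move cm [0.08 0.1  4.13] rot [0.001 0.002 0.003]
```

View pics/w3.png

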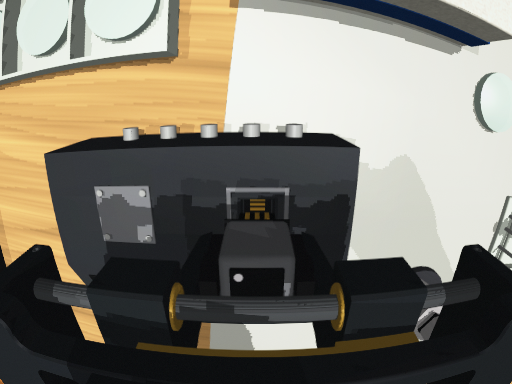

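The receiver head (columns 219–294) is centred on the socket frame (228–289). I'll lower it slowly.

{"api": "carry_out", "payload": {"motion": [0.08,0.1,0.6,0,0,0.003,0,0,0.6,0,0,0,0,0,0.5,0,0,0,0,0,0.3,0,0,0,0,0,0,0,0,0]}}

```text
clock: 10.05
tool_pos: [0.5933, 0.3525, 0.1703]
eef_rot: [0.998, 0.056, -0.0, 0.0]
contact_force: [-0.9, 0.2, -0.9]
opening: 0.389
```

Run:
```python
from h import *
plan((.5921,.3526,.1488),.1126)
```

```text
t 10.05 pos [0.5933 0.3525 0.1703] yaw 0.112 q1,7 [-0.62 -2.03] F [-0.9  0.2 -0.9] op 0.389
move cm [-0.12 -0.02  2.15] rot [-0.     0.    -0.001]
```

{"api": "carry_out", "payload": {"motion": [-0.05,0,0.4,0,0,0,0,0,0.5,0,0,0,0,0,0.5,0,0,0,0,0,0.4,0,0,0,0,0,0.2,0,0,0,0,0,0,0,0,0]}}

```text
clock: 10.8
tool_pos: [0.5928, 0.3524, 0.1505]
eef_rot: [0.998, 0.056, -0.0, -0.0]
contact_force: [-1.2, 0.7, -1.5]
opening: 0.383
```

Run:
```python
from h import *
plan((.5921,.3526,.1488),.1126)
```

```text
t 10.8 pos [0.5928 0.3524 0.1505] yaw 0.1119 q1,7 [-0.62 -2.03] F [-1.2  0.7 -1.5] op 0.383
move cm [-0.07 -0.03  0.17] rot [-0.     0.    -0.001]
```

{"api": "carry_out", "payload": {"motion": [0,0,0.15,0,0,0,0,0,0.15,0,0,0,0,0,0.1,0,0,0,0,0,0,0,0,0]}}

```text
clock: 11.3
tool_pos: [0.5931, 0.3524, 0.1488]
eef_rot: [0.998, 0.056, 0.0, -0.0]
contact_force: [-4.2, -0.7, 10.9]
opening: 0.384
```

Run:
```python
from h import *
plan((.5921,.3526,.1488),.1126)
```

```text
t 11.3 pos [0.5931 0.3524 0.1488] yaw 0.1117 q1,7 [-0.62 -2.03] F [-4.2 -0.7 10.9] op 0.384
move cm [-0.1  -0.03  0.  ] rot [-0.001 -0.001 -0.001]
```

The shoulder contacted at exactly the expected height with 11 N. I'll release and rise.

{"api": "carry_out", "payload": {"motion": [0,0,-0.2,0,0,0,0,0,0,0,0,0,0,0,0,0,0,0,0,0,0,0,0,0,0,0,0,0,0,0,0,0,-1.5,0,0,0,0,0,-3,0,0,0,0,0,-5,0,0,0], "hand": 7}}

```text
clock: 12.3
tool_pos: [0.5922, 0.3519, 0.2441]
eef_rot: [0.998, 0.056, -0.001, 0.001]
contact_force: [-0.3, 1.3, 0.2]
opening: 0.794
```

{"api": "carry_out", "payload": {"motion": [-2,0,-4,0,0,0,-4,0,-2,0,0,0,-1.5,0,0,0,0,0,0,0,0,0,0,0]}}

```text
clock: 12.8
tool_pos: [0.5177, 0.3443, 0.3052]
eef_rot: [0.998, 0.057, 0.0, -0.0]
contact_force: [0.4, 0.2, -0.5]
opening: 0.792
```

Run:
```python
from h import *
st=monitor.get_state();s=snapshot('wrist');save('w4',s['frame'])
W=cloud(s,st)
print('recv top',rect(W,(.55,.64,.31,.40),.115,.13))
for n in('side','top'):print(n,rect(cloud(snapshot(n)),(.55,.64,.31,.40),.113,.13))
plan((.448,.100,.32),1.03)
```

```text
recv top (1427, array([591.9, 351.8]), array([33.6, 34.1]), 6.7, 'z0.1216')
side (124, array([591. , 349.3]), array([33.1, 37.8]), 3.9, 'z0.1210')
top (170, array([594.3, 351.7]), array([33.4, 34. ]), 6.8, 'z0.1218')
t 12.95 pos [0.5194 0.3437 0.3039] yaw 0.111 q1,7 [-0.69 -2.08] F [-0.5 -0.5 -0.1] op 0.791
move cm [-9.79 23.43 -1.62] rot [ 0.001 -0.001 -0.919]
```

View pics/w4.png

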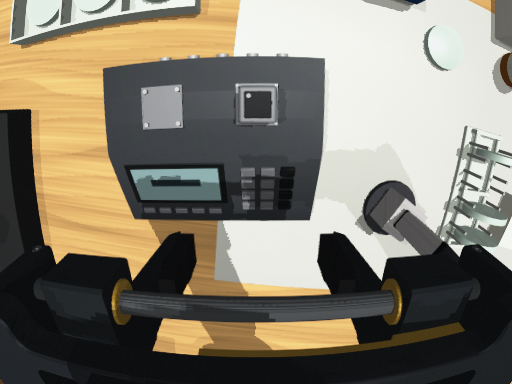

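The receiver is seated in the socket at (257,103) with its top at z ≈ 0.1216, where 0.122 is expected. On to the probe.

{"api": "carry_out", "payload": {"motion": [-1,3,-0.6,0,0,0,-2,5,-1,0,0,0,-2,5,-1,0,0,0,-1.5,4.5,-0.5,0,0,0,-0.4,2.3,0,0,0,-0.05,0,0,0,0,0,-0.15,0,0,0,0,0,-0.18,0,0,0,0,0,-0.18]}}

```text
clock: 13.95
tool_pos: [0.473, 0.139, 0.3345]
eef_rot: [0.943, 0.332, 0.0, 0.0]
contact_force: [1.0, -0.0, 1.3]
opening: 0.788
```

{"api": "carry_out", "payload": {"motion": [0,0,0,0,0,-0.18,0,0,0,0,0,-0.14,0,0,0,0,0,-0.04,0,0,0,0,0,0,0,0,0,0,0,0]}}

```text
clock: 14.58
tool_pos: [0.4721, 0.1394, 0.3346]
eef_rot: [0.87, 0.493, -0.0, 0.0]
contact_force: [-0.2, 0.2, 0.6]
opening: 0.792
```

Run:
```python
from h import *
st=monitor.get_state();s=snapshot('wrist');save('w5',s['frame'])
W=cloud(s,st)
print('probe',rect(W,(.42,.54,.08,.2),.158,.18))
print('probe deeper',rect(W,(.42,.54,.08,.2),.07,.18))
print('blk',rect(W,(.42,.54,.08,.2),.055,.065))
plan((.4715,.140,.170),1.03)
```

```text
probe (1259, array([471.3, 141.7]), array([36. , 28.3]), 59.3, 'z0.1640')
probe deeper (1684, array([471.5, 141.5]), array([36. , 28.7]), 59.2, 'z0.1636')
blk (671, array([471.2, 141.2]), array([49.7, 50.3]), 63.4, 'z0.0588')
t 14.62 pos [0.4721 0.1394 0.3347] yaw 1.0307 q1,7 [-0.22 -1.09] F [-0.7  0.2 -1. ] op 0.798
move cm [ 0.02 -0.08 16.47] rot [0.    0.    0.001]
```

View pics/w5.png

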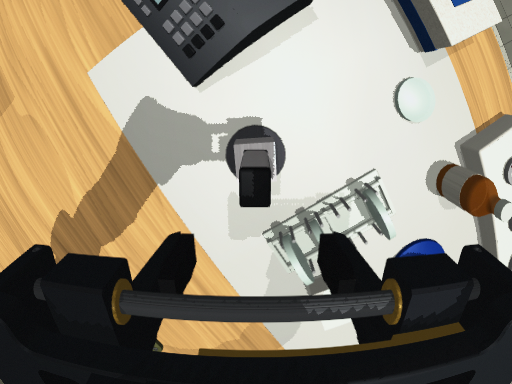

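The probe top is at (255,185), square to the jaws. I'll descend and grip.

{"api": "carry_out", "payload": {"motion": [0.15,-0.17,2,0,0,-0.004,0,0,4,0,0,0,0,0,4,0,0,0,0,0,3,0,0,0,0,0,2,0,0,0,0,0,1.3,0,0,0,0,0,0,0,0,0,0,0,0,0,0,0]}}

```text
clock: 15.62
tool_pos: [0.4717, 0.1418, 0.1723]
eef_rot: [0.869, 0.495, 0.001, 0.0]
contact_force: [0.1, 0.6, 0.4]
opening: 0.793
```

Run:
```python
from h import *
plan((.4713,.1416,.171),1.034)
```

```text
t 15.62 pos [0.4717 0.1418 0.1723] yaw 1.0356 q1,7 [-0.3 -1.2] F [0.1 0.6 0.4] op 0.793
move cm [-0.03 -0.03  0.13] rot [ 0.001 -0.001  0.002]
```

{"api": "carry_out", "payload": {"motion": [0,0,0.1,0,0,0,0,0,0,0,0,0,0,0,0,0,0,0,0,0,0,0,0,0,0,0,0,0,0,0,0,0,0,0,0,0,0,0,0,0,0,0], "hand": 1.5, "grip_force": 40}}

```text
clock: 16.5
tool_pos: [0.4713, 0.1416, 0.1708]
eef_rot: [0.869, 0.495, 0.0, 0.0]
contact_force: [1.0, -0.6, 0.7]
opening: 0.316
```

{"api": "carry_out", "payload": {"motion": [0,0,-0.5,0,0,0,0,0,-1,0,0,0,0,0,-2,0,0,0,0,0,-3,0,0,0,0,0,-4,0,0,0,0,0,-4,0,0,0,0,0,-2.5,0,0,0,0,0,0,0,0,0]}}

```text
clock: 17.5
tool_pos: [0.4718, 0.1418, 0.3426]
eef_rot: [0.869, 0.495, 0.002, 0.0]
contact_force: [-0.4, -0.4, -1.2]
opening: 0.314
```

Run:
```python
from h import *
plan((.6205,-.1885,.3145),1.034)
st=monitor.get_state();s=snapshot('side');W=cloud(s)
for m in finder.masks_of(s,'probe')[:1]:
    w=W[m['pixels']];w=w[~np.isnan(w[:,0])];print(m['p'],m['extent'],np.percentile(w,[2,50,98],axis=0).round(3))
s=snapshot('wrist');W=cloud(s,st);print('recv',rect(W,(.55,.64,.31,.40),.115,.13))
```

```text
t 17.5 pos [0.4718 0.1418 0.3426] yaw 1.0355 q1,7 [-0.22 -1.1 ] F [-0.4 -0.4 -1.2] op 0.314
move cm [-20.84  29.63   2.83] rot [ 0.003 -0.003  0.002]
0.79 [179.8, 95.2, 200.6, 155.6] [[0.452 0.12  0.195]
 [0.466 0.128 0.288]
 [0.485 0.153 0.338]]
recv None
```

{"api": "carry_out", "payload": {"motion": [-1.5,1.3,-1,0,0,0,-3.5,3,-1,0,0,0,-4.2,3.6,-0.7,0,0,0,-4.2,3.6,0,0,0,0,-4.2,3.6,0,0,0,0,-3.8,3.3,0,0,0,0,-2.5,2.2,0,0,0,0,-1.5,1.25,0,0,0,0]}}

```text
clock: 18.65
tool_pos: [0.5291, -0.1901, 0.366]
eef_rot: [0.869, 0.494, -0.001, -0.001]
contact_force: [-0.6, 0.4, -2.2]
opening: 0.31
```

{"api": "carry_out", "payload": {"motion": [0,0,0,0,0,0.08,0,0,0,0,0,0.16,0,0,0,0,0,0.16,0,0,0,0,0,0.16,0,0,0,0,0,0.16,0,0,0,0,0,0.16,0,0,0,0,0,0.1,0,0,0,0,0,0.05]}}

```text
clock: 19.65
tool_pos: [0.5296, -0.1867, 0.3667]
eef_rot: [1.0, 0.003, -0.001, -0.001]
contact_force: [-0.3, -0.8, -2.3]
opening: 0.316
```

{"api": "carry_out", "payload": {"motion": [0,0,0,0,0,0,0,0,0,0,0,0,0,0,0,0,0,0]}}

```text
clock: 20.02
tool_pos: [0.5297, -0.188, 0.3675]
eef_rot: [1.0, 0.003, -0.0, -0.0]
contact_force: [0.3, -0.1, -2.2]
opening: 0.313
```

Run:
```python
from h import *
plan((.53,-.1885,.37),0)
st=monitor.get_state();s=snapshot('wrist');save('w6',s['frame']);W=cloud(s,st)
print('lens',rect(W,(.57,.68,-.24,-.13),.112,.14))
def circ(p): # algebraic circle fit
    A=np.c_[2*p[:,:2],np.ones(len(p))];x=np.linalg.lstsq(A,(p[:,:2]**2).sum(1),rcond=None)[0];return x[:2]
def dome(W):
    k=(abs(W[...,0]-.62)<.045)&(abs(W[...,1]+.188)<.045)&(W[...,2]>.1135)&(W[...,2]<.14)
    p=W[k];A=np.c_[2*p,np.ones(len(p))];x=np.linalg.lstsq(A,(p**2).sum(1),rcond=None)[0]
    r=np.sqrt(x[3]+x[:3]@x[:3]);return len(p),x[:2].round(4),'top',round(x[2]+r,4),'r',round(r,3)
print(dome(W))
for n in('top','side'):
  w=cloud(snapshot(n));print(n,dome(w),rect(w,(.42,.54,.08,.2),.055,.065))
```

```text
t 20.02 pos [ 0.5297 -0.188   0.3675] yaw 0.0067 q1,7 [ 0.23 -1.27] F [ 0.3 -0.1 -2.2] op 0.313
move cm [ 0.03  0.05 -0.25] rot [-0.     0.     0.007]
lens (3599, array([ 620. , -188.1]), array([74. , 74.3]), 89.8, 'z0.1215')
(3599, array([ 0.6201, -0.1881]), 'top', np.float64(0.1265), 'r', np.float64(0.072))
top (618, array([ 0.6224, -0.1877]), 'top', np.float64(0.1287), 'r', np.float64(0.06)) (268, array([473.4, 141.2]), array([50. , 49.7]), 62.4, 'z0.0598')
side (642, array([ 0.6199, -0.1881]), 'top', np.float64(0.128), 'r', np.float64(0.065)) (270, array([470.9, 141.4]), array([53.3, 49.3]), 64.5, 'z0.0593')
```

View pics/w6.png

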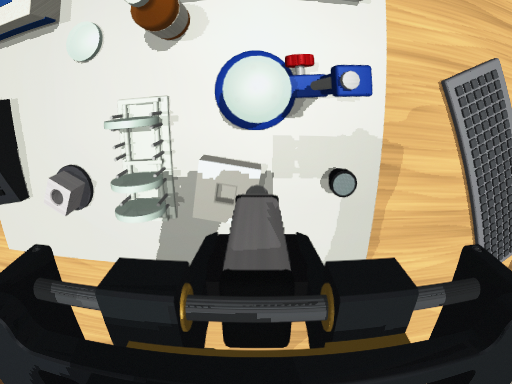

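The wrist view shows the lens dome at (257,89), clear, with the probe hanging straight (nose at about (258,190)). I'll move over the lens and part-way down.

{"api": "carry_out", "payload": {"motion": [1.5,0,0,0,0,0,3,0,0,0,0,0,2.5,0,0.5,0,0,0,1.5,0,1,0,0,0,0.5,0,1.5,0,0,0,0,0,1,0,0,0,0,0,0,0,0,0,0,0,0,0,0,0]}}

```text
clock: 21.18
tool_pos: [0.6194, -0.1881, 0.3282]
eef_rot: [1.0, 0.003, 0.0, 0.0]
contact_force: [0.4, -0.3, -1.5]
opening: 0.311
```

```bash
cat > m.py <<'E'
from h import *
plan((.6201,-.1881,.2958),0)
for n in('top','side'):
    s=snapshot(n);save('f_'+n,cv2.resize(s['frame'][120:300,260:440],(600,600),interpolation=cv2.INTER_CUBIC))
    W=cloud(s)
    k=(abs(W[...,0]-.62)<.025)&(abs(W[...,1]+.188)<.025)&(W[...,2]>.131)&(W[...,2]<.4)
    p=W[k]
    for a in np.arange(.13,.30,.015):
        q=p[(p[:,2]>=a)&(p[:,2]<a+.015)]
        if len(q)>4:print(n,round(a,3),len(q),q.min(0).round(4),q.max(0).round(4))
E
python3 m.py
```

```text
t 21.18 pos [ 0.6194 -0.1881  0.3282] yaw 0.0054 q1,7 [ 0.19 -1.31] F [ 0.4 -0.3 -1.5] op 0.311
move cm [0.07 0.   3.24] rot [ 0.    -0.     0.005]
side 0.175 41 [ 0.6096 -0.1985  0.1752] [ 0.6244 -0.1838  0.19  ]
side 0.19 42 [ 0.6086 -0.1989  0.19  ] [ 0.6239 -0.1823  0.2049]
side 0.205 7 [ 0.6025 -0.201   0.2054] [ 0.6212 -0.1915  0.2198]
side 0.22 93 [ 0.6007 -0.2035  0.221 ] [ 0.6359 -0.1764  0.2349]
side 0.235 86 [ 0.6004 -0.2031  0.2351] [ 0.6315 -0.1763  0.2499]
side 0.25 76 [ 0.6009 -0.2107  0.2502] [ 0.6145 -0.1764  0.2645]
side 0.265 104 [ 0.5995 -0.2122  0.265 ] [ 0.6114 -0.1634  0.2794]
side 0.28 117 [ 0.5992 -0.213   0.2801] [ 0.6119 -0.1633  0.295 ]
side 0.295 85 [ 0.5999 -0.202   0.2951] [ 0.6276 -0.1632  0.31  ]
```

View pics/f_side.png

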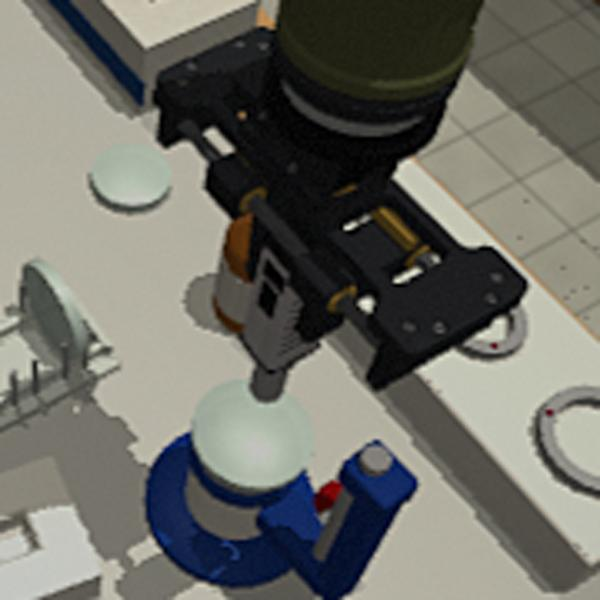

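The side view shows the nose at (267,385) above the dome's centre and the probe vertical. I'll descend the last 32 mm gently.

{"api": "carry_out", "payload": {"motion": [0.05,0,0.6,0,0,0,0,0,0.8,0,0,0,0,0,0.7,0,0,0,0,0,0.5,0,0,0,0,0,0.4,0,0,0,0,0,0.2,0,0,0,0,0,0,0,0,0,0,0,0,0,0,0]}}

```text
clock: 22.28
tool_pos: [0.6204, -0.1878, 0.296]
eef_rot: [1.0, 0.003, 0.0, 0.0]
contact_force: [-0.4, -0.3, -2.7]
opening: 0.312
```

```bash
sed -i 's/(.13,.30,.015)/(.13,.19,.006)/; s/a+.015/a+.006/' m.py
cat >> m.py <<'E'
W=cloud(s)
k=(W[...,2]>.131)&(W[...,2]<.182)&(abs(W[...,0]-.62)<.02)&(abs(W[...,1]+.188)<.02)
print('nose lowest z',np.sort(W[k][:,2])[:6].round(4))
p=W[k];A=np.c_[2*p[:,:2],np.ones(len(p))];x=np.linalg.lstsq(A,(p[:,:2]**2).sum(1),rcond=None)[0];print('nose axis',x[:2].round(4),'r',np.sqrt(x[2]+x[:2]@x[:2]).round(4))
for n in('top','side'):print(n,'recv',rect(cloud(snapshot(n)),(.55,.64,.31,.40),.113,.13))
E
python3 m.py
```

```text
t 22.27 pos [ 0.6204 -0.1878  0.296 ] yaw 0.0058 q1,7 [ 0.2 -1.3] F [-0.4 -0.3 -2.7] op 0.312
move cm [-0.03  0.03  0.02] rot [ 0.    -0.001  0.006]
side 0.136 6 [ 0.6129 -0.1977  0.1391] [ 0.6216 -0.18    0.1419]
side 0.142 15 [ 0.6101 -0.1977  0.1427] [ 0.6238 -0.184   0.1479]
side 0.148 13 [ 0.6099 -0.1984  0.1489] [ 0.6218 -0.1855  0.154 ]
side 0.154 15 [ 0.6105 -0.1976  0.1542] [ 0.6244 -0.1828  0.1599]
side 0.16 14 [ 0.6103 -0.1987  0.1612] [ 0.6226 -0.1871  0.1654]
side 0.166 12 [ 0.6106 -0.1983  0.1661] [ 0.6236 -0.1855  0.1698]
side 0.184 9 [ 0.6026 -0.2023  0.1867] [ 0.6257 -0.1829  0.1898]
nose lowest z [0.1391 0.1403 0.1405 0.1415 0.1416 0.1419]
nose axis [ 0.6199 -0.1887] r 0.0094
top recv (179, array([594.5, 352.1]), array([34.1, 35.1]), 8.2, 'z0.1218')
side recv (118, array([591.2, 349.4]), array([33. , 34.8]), 3.6, 'z0.1216')
```

View pics/f_side.png

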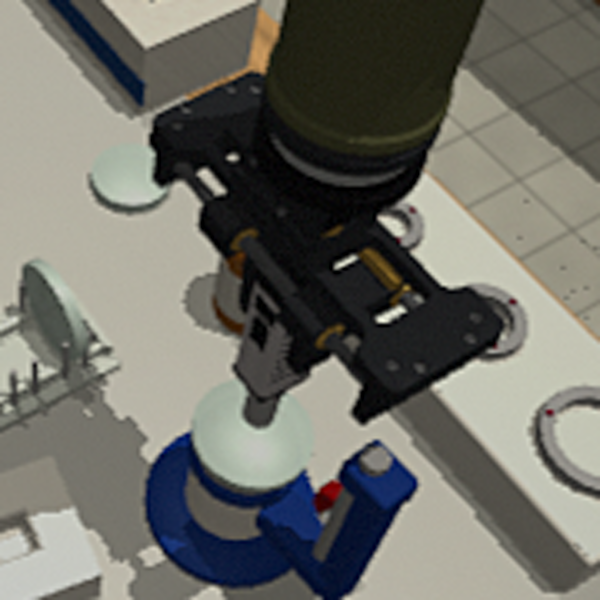

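The nose tip is at (258,418), about 12 mm above the dome. Measured in the same camera, its axis is within 1 mm of the lens centre. I'm handing the job in.

```bash
python3 -c "
from h import *
print(workorder.finish_job())"
```

```text
the job is handed in; nothing more can be done
None
```

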